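Make up two sample kits in bottle carriers

TASK

Make up the two sample kits. Turn both turn buttons of the covered carrier aside (about a quarter turn), lift its cover out and lay it flat on the middle of the cork mat; then stand the wide jar and the tall round bottle in that carrier, and the square bottle and the slim vial in the open carrier, each upright and fully down in the pocket of its own size. Never let a bottle tip over, and leave everything released.

Things in the scene. Friction and masses are not known exactly. Their poses are not given: they have to be found in the camera images.
- covered_carrier: fixed grey block 98 (x) x 158 (y) x 26 high; rim on top all round 6 wide (rim top at 32), ears at both short ends to y = +-94, top at 32. Two square pockets 22 deep (floor at 4), both at x = 0, at first under the cover: 70 x 70 at y = -30 for the jar, 54 x 54 at y = +38 for the tall bottle. Origin: centre of underside, z up.
- button_a: steel turn button on the ear at y = -85: arm 24 long (own +x), 12 wide, 5 thick; on it a thumb wing 30 long (own x, centred on the pivot), 9 wide, top 23 above origin. Origin: on the vertical pivot, at the arm's underside. Starts within 0.2 rad of straight inward, 10 over the cover; turns to 1.75 rad either way, light friction, stays put; clears the cover from 1.3 rad.
- button_b: the same turn button on the ear at y = +85, its own +x also pointing inward over the cover at the start.
- cover: loose aluminium plate 82 (x) x 142 (y) x 4, 0.16 kg, lying inside the rim (2 clearance all round), underside 26 above the bench, its top 2 under the buttons' arms. Black upright lifting bar 12 (x) x 50 (y) at its middle, its top 30 above the origin. Origin: centre of the plate's underside, z up.
- mat: brown cork mat 130 (x) x 190 (y) x 4 thick, fixed, the place for the cover. Origin: centre of its underside.
- open_carrier: grey plastic block 76 (x) x 118 (y) x 26 high, fixed, uncovered, no rim. Two square pockets, 22 deep (floor at 4): the 60 x 60 one centred at y = -23 is for the square bottle, the 40 x 40 one at y = +33 for the vial (both x = 0). Origin: centre of its underside, z up.
- jar: wide jar: white cylinder 50 diameter, 62 high with its blue lid of the same diameter, about 0.12 kg. Origin: centre of the underside, z up.
- tall_bottle: tall round bottle: white, 34 diameter straight up to 68, then a shoulder and a blue cap 22 diameter, 90 high in all, about 0.09 kg. Origin: centre of the underside, z up.
- square_bottle: square bottle: white, 40 x 40, straight up to 60 (sides along its own x and y), blue round cap 26 diameter, 80 high in all, about 0.10 kg. Origin: centre of the underside, z up.
- vial: slim vial: white, 20 diameter, 70 high with its blue cap of the same diameter, about 0.04 kg. Origin: centre of the underside, z up.
There are look-alikes about, which are no part of the job. What is shaped like the jar but green or pink is not meant.

How it is judged (in metres and radians):
On the way, in this order (a step that is already met when the one before it is completed fails the run):
1. both turn buttons are turned aside, at least 1.15 rad from pointing along the carrier's length (angle between the x axis of each of button_a, button_b and the y axis of covered_carrier, either way round above 1.15 rad), for 0.2 s.
2. the cover lies flat on the mat, within 25 mm of its middle, released (horizontal distance between cover and mat below 0.025 m and z of cover in the frame of mat below 0.01 m and angle between cover's own z axis and vertical below 0.08 rad and linear speed of cover below 0.02 m/s and contact force between the fingers and cover below 0.1 N), for 0.2 s.
At the end, for the whole second after the job is handed in: Cover flat on the mat within 25 mm of its middle; jar and tall bottle in their pockets of the formerly covered carrier, square bottle and vial in theirs of the open one, each on the pocket floor within 15 mm of its middle in x and y and 0.15 rad of upright; all released, at rest (all of step 2 and x of jar in the frame of covered_carrier between -0.015 and 0.015 m and y of jar in the frame of covered_carrier between -0.045 and -0.015 m and z of jar in the frame of covered_carrier between -0.002 and 0.01 m and angle between each of jar, tall_bottle, square_bottle, vial's own z axis and vertical below 0.15 rad and linear speed of each of jar, tall_bottle, square_bottle, vial below 0.02 m/s and contact force between the fingers and jar below 0.1 N and x of tall_bottle in the frame of covered_carrier between -0.015 and 0.015 m and y of tall_bottle in the frame of covered_carrier between 0.023 and 0.053 m and z of tall_bottle in the frame of covered_carrier between -0.002 and 0.01 m and contact force between the fingers and tall_bottle below 0.1 N and x of square_bottle in the frame of open_carrier between -0.015 and 0.015 m and y of square_bottle in the frame of open_carrier between -0.038 and -0.008 m and z of square_bottle in the frame of open_carrier between -0.002 and 0.01 m and contact force between the fingers and square_bottle below 0.1 N and x of vial in the frame of open_carrier between -0.015 and 0.015 m and y of vial in the frame of open_carrier between 0.018 and 0.048 m and z of vial in the frame of open_carrier between -0.002 and 0.01 m and contact force between the fingers and vial below 0.1 N); the robot touches nothing.
It fails at once if a bottle, the jar or the vial tips over (more than 0.8 rad) (angle between any of jar, tall_bottle, square_bottle, vial's own z axis and vertical above 0.8 rad).
It also fails if it takes over 131 s, if anything falls off the work surface, if the arm or the gripper's body presses on something with over 40 N, if the wrist force passes 120 N, or if a joint passes its speed limit or range.

ROBOT

A 6-joint arm with a two-finger parallel gripper is mounted at the origin on the work surface. World frame = base frame: x ahead of the robot, y to its left, z up, the work surface at z = 0. Lengths are in mm, angles in rad, forces in N, time in s.
With the tool pointing down it reaches from about 275 to 750 mm from the base axis. Payload 10.2 kg.
Tool frame: the origin (TCP) lies where the fingers leave the gripper's body, on its centre line; the fingertips stand 73 mm ahead of it and the grasp point (between the pads) lies 54 mm ahead of it; z points along the fingers, y is the line along which they close (so a half turn about z gives the same grasp; the last joint's range is limited). The gripper opens to 85 mm and grips with 20 to 120 N. Pads are 22 mm wide; open, the fingers measure 114 mm over their backs; the gripper's body (76 mm by 85 mm) begins 54 mm behind the grasp point. The pads swing forward as they close: fully open they stand 13 mm farther back than shut.
Start: joints at [0.947, 0.313, 1.498, -0, 1.331, -0.223], TCP at [204.845, 483.395, 303.894] pointing down, gripper open.
Joint ranges: [-2.94, 2.94], [-0.97, 2.17], [0.19, 2.56], [-1.23, 4.37], [0.02, 3.11], [-2.88, 2.88]. Speed limits (rad/s): [2.39, 2.39, 3.01, 3.14, 3.14, 3.14].

INTERFACE

Orientations are given as a unit quaternion [w, x, y, z].
In Python, from rig import ctrl gives the robot as it stands.
- The arm moves only by the shell command python3 -m creep 'ROWS' [OPENING] [FORCE]. ROWS is JSON, a list that holds one entry, the list of rows, each a list of 6 numbers: the shift along the world's x, y, z in units of 25 mm (1.0 is 25 mm), then the turn, a rotation vector about the world's x, y, z in units of 5 degrees (1.0 is 5 degrees). In form: [[[x, y, z, ax, ay, az], ...]]. A call has 1 to 20 rows; each row is the pose to reach, as a shift and turn from the pose commanded when the call began; what a row does not reach only later rows make up. A row lasts 1/12 s, in which the tool goes at most 41.7 mm and 7.16 degrees, less where a joint would pass 70% of its speed; a pose out of reach is approached as far as the arm can. A call with a gripper value outside its range is refused whole. OPENING is the finger opening in mm, from 0 to 85.4, set as the call begins (- or left out, the last holds). The fingers move at their own pace and stop on an object; FORCE is the grip in N (left out, the last holds). Time passes only in rows, so rows that repeat a pose let the fingers close. It gives the time, the measured TCP pose, the force, the opening and the grip force at its end, in the units of the state.
- ctrl.sense(): the state, without advancing time (a new reading comes with each control period).
- ctrl.capture(name): name is "scene" or "top" or "wrist"; returns a dict with "image" (400x640x3 uint8, red, green, blue), "fx", "fy", "cx", "cy" (pixels), "R" (3x3) and "t" (3): a world point X has camera coordinates R X + t. Camera axes: x right, y down, z forward; pixel columns grow to the right and rows downward; lengths in mm; the calibration is good to about 2 mm. The wrist camera is an equidistant fisheye: a pixel r from the principal point sees the ray r / f radians off the axis. A picture is of the moment at which its call begins. There is no depth.
- ctrl.finish_job(): hands the job in; it is judged then, once.
The state is a dict: "time_s": time; "joints": joint angles; "dq": joint speeds; "tau": joint torques, N m; "eef_pos": TCP position; "ee_rot": TCP orientation; "force": force on the tool from outside, world axes, zero at the start; "wrist_torque": the same for the moment, N m; "grip_width": opening from 0.0 (shut) to 1.0 (fully open); "grip_force": force on a finger pad.
Only numpy, scipy, OpenCV 4.12 (cv2) and the standard library are available. Lean on these libraries where they do the work, as an engineer would, in place of code of your own. Each camera call takes 0.05 s, during which the arm holds its last target. There are 200 camera calls.

## Working session

There is one attempt and no reset: what is moved stays moved. The work goes in short steps, Python scripts to look and compute and a shell command to move; the robot and the scene stay as the last step left them, time stands still between calls to the robot, and variables do not carry over. Pictures are saved under pics/ and viewed, at most 14 in all, crops included, and the job is handed in when it is done.

```bash
ls; mkdir -p pics; cat > h.py <<'E'
import numpy as np,cv2
from rig import ctrl
def cap(n,f=None):
    c=ctrl.capture(n); 
    for k in("R","t"): c[k]=np.array(c[k],float)
    np.savez("last_"+n,**c)
    if f: cv2.imwrite("pics/"+f,np.array(c["image"])[:,:,::-1])
    return c
def ray(c,u,v):
    x,y=(u-c["cx"])/c["fx"],(v-c["cy"])/c["fy"]
    if c.get("fish"):
        r=np.hypot(x,y); s=np.sin(r)/max(r,1e-9); d=np.array([x*s,y*s,np.cos(r)])
    else: d=np.array([x,y,1.])
    return -c["R"].T@c["t"], c["R"].T@d
def onz(c,u,v,z):
    o,d=ray(c,u,v); return (o+d*(z-o[2])/d[2])[:2]
def ld(n):
    c=dict(np.load("last_"+n+".npz")); c["fish"]=n=="wrist"; return c
E
python3 - <<'E'
from h import *
for n in("scene","top"):
    c=cap(n,n+"0.png"); print(n,c["fx"],c["cx"],c["cy"],-c["R"].T@c["t"],c["R"].round(2).tolist())
print(ctrl.sense())
E
```

```text
pics
scene 457.8509579259709 315.0604406798625 193.6691738847727 [1299.29258699  180.06285944  801.04377484] [[-0.24, 0.97, 0.01], [0.67, 0.17, -0.72], [-0.7, -0.17, -0.69]]
top 501.70400948760874 323.47262243122486 195.7704367928105 [ 277.27865621    3.39368209 1468.05705097] [[0.02, -1.0, 0.01], [-0.98, -0.02, -0.19], [0.19, -0.0, -0.98]]
{'time_s': 0.1, 'joints': array([ 9.46616990e-01,  3.13395942e-01,  1.49835000e+00, -1.90122629e-05,
        1.33098953e+00, -2.23440020e-01]), 'dq': array([ 0.00114988, -0.00259209, -0.00208348,  0.00040237, -0.00076347,
        0.00040337]), 'tau': array([ 2.63078451e-03, -4.12899005e+01, -2.60143393e+01, -1.95259381e-04,
        2.99880725e-03,  3.95022630e-05]), 'eef_pos': array([204.7502194 , 483.27261206, 303.39546388]), 'ee_rot': array([-2.26568952e-04,  1.99029357e-01,  9.79993361e-01, -5.24654755e-04]), 'force': array([-0.43881294,  0.55626607, -0.00497945]), 'wrist_torque': array([ 0.0159588 , -0.01537127, -0.02997625]), 'grip_force': 0.0, 'grip_width': 0.9990187433154071}
```

View pics/top0.png

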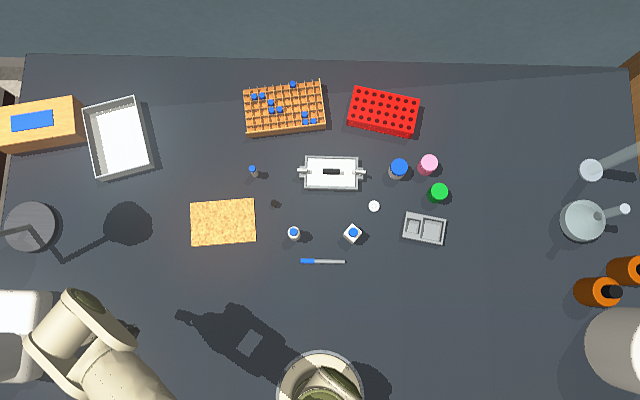

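View pics/scene0.png

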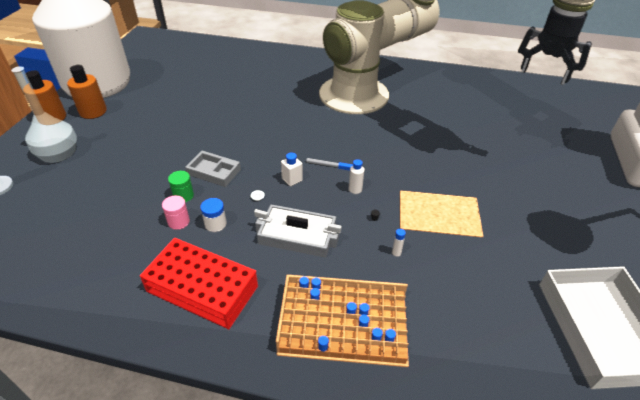

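Top view: candidates for the jar are blue lid (399,168), which I choose, pink (429,164) and green (439,192). The tall bottle is at (294,233), not the slim vial at (252,171). The square bottle is at (353,233). The covered carrier is at (331,173) with its dark bar and a button at each end, the open carrier at (424,228) and the mat at (223,222). The pen (322,261), white disc (374,206), black stopper (276,204) and orange rack with blue caps are distractors.

```bash
cat > m.py <<'E'
from h import *
c=ld("top"); im=c["image"].astype(int); h=cv2.cvtColor(c["image"],cv2.COLOR_RGB2HSV)
roi=np.zeros(im.shape[:2],np.uint8); roi[140:250,185:460]=1
def blobs(m,amin=15):
    n,l,s,ce=cv2.connectedComponentsWithStats((m&(roi>0)).astype(np.uint8))
    return [(s[i,4],ce[i].round(1),(l==i).astype(np.uint8)) for i in range(1,n) if s[i,4]>=amin]
H,S,V=h[...,0],h[...,1],h[...,2]
print("blue");
for a,ce,l in blobs((H>100)&(H<125)&(S>150)&(V>80)): print(a,ce,[onz(c,*ce,z).round(0).tolist() for z in(62,70,80,90)])
print("mat")
def rect(l,z):
    k=max(cv2.findContours(l,0,1)[0],key=cv2.contourArea); b=cv2.boxPoints(cv2.minAreaRect(k)); p=np.array([onz(c,*q,z) for q in b]); 
    r=cv2.minAreaRect(p.astype(np.float32)); return p.mean(0).round(1),[np.round(x,2) for x in r[1]],np.round(r[2],1)
for a,ce,l in blobs((H>8)&(H<28)&(S>70)&(V>120),300): print(a,ce,rect(l,4))
print("grey")
for a,ce,l in blobs((S<60)&(V>110),100): print(a,ce,rect(l,30))
E
python3 m.py; python3 - <<'E'
from h import *
c=ld("top")["image"][150:250,285:455,::-1]; cv2.imwrite("pics/crop0.png",cv2.resize(c,(800,470),interpolation=cv2.INTER_CUBIC))
E
```

```text
blue
235 [398.8 166.5] [[643.0, -214.0], [641.0, -213.0], [638.0, -211.0], [636.0, -210.0]]
37 [251.5 168.1] [[628.0, 211.0], [626.0, 210.0], [624.0, 208.0], [621.0, 207.0]]
43 [292.9 231.4] [[447.0, 86.0], [446.0, 85.0], [445.0, 85.0], [444.0, 84.0]]
63 [352.7 231.9] [[450.0, -83.0], [449.0, -82.0], [448.0, -82.0], [446.0, -81.0]]
mat
2812 [222.3 221.8] (array([478.5, 298.2]), [np.float64(131.68), np.float64(196.73)], np.float64(6.0))
grey
169 [188.  153.6] (array([669. , 401.2]), [np.float64(99.48), np.float64(26.76)], np.float64(4.1))
4952 [324.  175.2] (array([601.2,  -1.8]), [np.float64(252.84), np.float64(292.56)], np.float64(1.4))
203 [429.2 161.9] (array([ 667.3, -308.7]), [np.float64(45.15), np.float64(49.91)], np.float64(9.6))
113 [373.5 205.5] (array([ 532.4, -144.4]), [np.float64(33.08), np.float64(32.1)], np.float64(0.3))
1008 [423.6 228. ] (array([ 471.1, -290.4]), [np.float64(122.45), np.float64(78.2)], np.float64(79.8))
166 [351.2 233.5] (array([450.3, -81.9]), [np.float64(41.49), np.float64(47.0)], np.float64(50.3))
```

View pics/crop0.png

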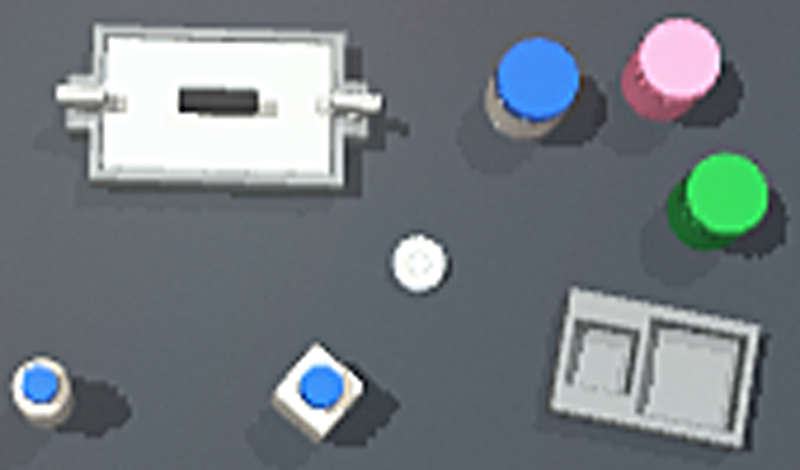

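The crop confirms the blue-lidded jar (535,80 in the crop). The carrier has both buttons pointing inward, and the open carrier's small pocket is at its +y end. Next I go above the covered carrier to look.

```bash
T='[[[4,-5,0,0,0,-4],[8,-10,0,0,0,-8],[16.6,-20.2,1,0,0,-13.4],[16.6,-20.2,1,0,0,-13.4],[16.6,-20.2,1,0,0,-13.4],[16.6,-20.2,1,0,0,-13.4],[16.6,-20.2,1,0,0,-13.4],[16.6,-20.2,1,0,0,-13.4],[16.6,-20.2,1,0,0,-13.4],[16.6,-20.2,1,0,0,-13.4],[16.6,-20.2,1,0,0,-13.4],[16.6,-20.2,1,0,0,-13.4],[16.6,-20.2,1,0,0,-13.4],[16.6,-20.2,1,0,0,-13.4],[16.6,-20.2,1,0,0,-13.4],[16.6,-20.2,1,0,0,-13.4],[16.6,-20.2,1,0,0,-13.4],[16.6,-20.2,1,0,0,-13.4],[16.6,-20.2,1,0,0,-13.4],[16.6,-20.2,1,0,0,-13.4]]]'
python3 -m creep '[[[4,-5,0,0,0,-4],[8,-10,0,0,0,-8],[16.6,-20.2,1,0,0,-13.4],[16.6,-20.2,1,0,0,-13.4],[16.6,-20.2,1,0,0,-13.4],[16.6,-20.2,1,0,0,-13.4],[16.6,-20.2,1,0,0,-13.4],[16.6,-20.2,1,0,0,-13.4],[16.6,-20.2,1,0,0,-13.4],[16.6,-20.2,1,0,0,-13.4],[16.6,-20.2,1,0,0,-13.4],[16.6,-20.2,1,0,0,-13.4],[16.6,-20.2,1,0,0,-13.4],[16.6,-20.2,1,0,0,-13.4],[16.6,-20.2,1,0,0,-13.4],[16.6,-20.2,1,0,0,-13.4],[16.6,-20.2,1,0,0,-13.4],[16.6,-20.2,1,0,0,-13.4],[16.6,-20.2,1,0,0,-13.4],[16.6,-20.2,1,0,0,-13.4]]]' 50
python3 - <<'E'
from h import *
c=cap("wrist","w1.png"); print(c["fx"],c["cx"],c["cy"],-c["R"].T@c["t"],c["R"].round(2).tolist())
E
```

```text
time_s: 1.77
eef_pos: [619.3, -20.5, 329.0]
ee_rot: [-0.0, 0.706, 0.708, 0.0]
force: [-0.7, 0.7, -0.1]
grip_width: 0.587
grip_force: 0.0
309.70691628693146 317.1166983976081 199.58852811928787 [619.40701305  51.26166886 398.16401158] [[1.0, 0.0, -0.0], [0.0, -0.96, 0.29], [-0.0, -0.29, -0.96]]
```

View pics/w1.png

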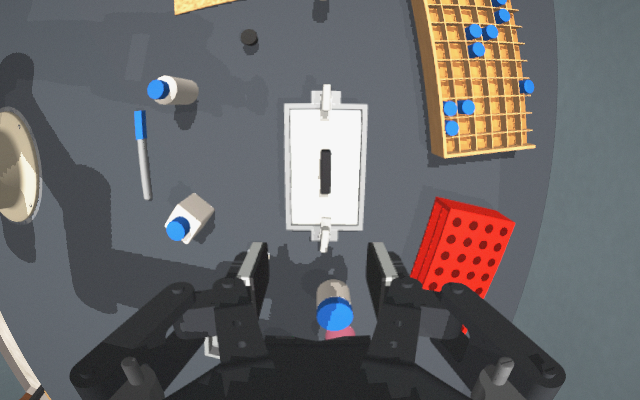

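The wrist view (right = +x, up = +y) shows the carrier centred near (326,167), buttons at about (326,97) and (325,237), and the bar at (325,172). I'll measure these and zoom in on the carrier.

```bash
python3 - <<'E'
from h import *
c=ld("wrist"); h=cv2.cvtColor(c["image"],cv2.COLOR_RGB2HSV)
m=((h[...,2]>125)&(h[...,1]<70)).astype(np.uint8); m[:,:270]=0;m[:,385:]=0;m[:75]=0;m[250:]=0
m=cv2.morphologyEx(m,cv2.MORPH_OPEN,np.ones((13,13)))  # drop ears
k=max(cv2.findContours(m,0,1)[0],key=cv2.contourArea)[:,0]
p=np.array([onz(c,*q,32) for q in k],np.float32); print("rim",cv2.minAreaRect(p))
b=((h[...,2]<60)).astype(np.uint8); b[:,300:].copy(); n,l,s,ce=cv2.connectedComponentsWithStats(b)
for i in range(1,n):
    if 300<ce[i][0]<350 and 140<ce[i][1]<205 and s[i,4]>50:
        p=np.array([onz(c,x,y,56) for y,x in np.argwhere(l==i)],np.float32); print("bar",s[i],cv2.minAreaRect(p))
v=c["image"][75:260,270:385,::-1]; A=cv2.resize(v[:65],None,fx=6,fy=6,interpolation=2);B=cv2.resize(v[-65:],None,fx=6,fy=6,interpolation=2)
cv2.imwrite("pics/w1c.png",cv2.resize(np.vstack([v[:45],v[-50:]]),None,fx=6,fy=6,interpolation=2))
E
```

```text
rim ((628.0208129882812, -19.269439697265625), (188.72323608398438, 99.90303039550781), 89.89585876464844)
```

View pics/w1c.png

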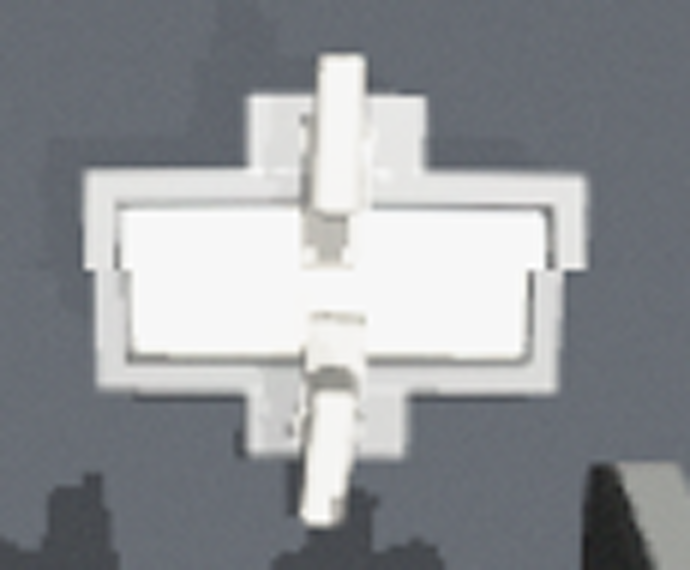

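```bash
python3 - <<'E'
from h import *
c=ld("wrist"); P=lambda u,v,z:onz(c,u,v,z).round(1)
for a,b in(((326.8,84.5),(325.8,110.3)),((326.3,230),(323.5,252.5))): 
    A,B=P(*a,55),P(*b,55); print(A,B,(A+B)/2,np.linalg.norm(A-B),np.degrees(np.arctan2(*(A-B)[::1])))
# ear corners, rim
print("ear top y",P(270+336/6,75+95/6,32),"ear bot",P(270+330/6,165+458/6,32))
print("ear x",P(270+247/6,75+95/6,32),P(270+427/6,75+95/6,32),P(270+247/6,165+457/6,32),P(270+407/6,165+457/6,32))
print("rim corners",P(270+85/6,75+170/6,32),P(270+588/6,75+174/6,32),P(270+96/6,165+390/6,32),P(270+557/6,165+390/6,32))
print("bar",P(325,150,56),P(325,194,56),P(320.5,172,56),P(330.5,172,56))
E
```

```text
[629.3  79.6] [628.3  50.9] [628.8   65.25] 28.71741631832501 1.9955613157077445
[630.  -88.8] [ 626.9 -118.9] [ 628.45 -103.85] 30.259213472924255 5.880162525882648
ear top y [629.1  73.9] ear bot [ 629.2 -114.1]
ear x [611.9  73.9] [646.7  74.2] [ 611.3 -113.9] [ 645.8 -113.9]
rim corners [580.3  59.5] [678.5  59.4] [579.2 -98.4] [677.7 -98.4]
bar [627.6   6.8] [628.  -43.9] [622.7 -18.2] [634.  -18.2]
```

```bash
python3 -m creep '[[[0.38,3.4,-2,0,0,-0.4],[0.38,3.4,-4,0,0,-0.4],[0.38,3.4,-7,0,0,-0.4],[0.38,3.4,-7,0,0,-0.4],[0.38,3.4,-7,0,0,-0.4],[0.38,3.4,-7,0,0,-0.4],[0.38,3.4,-7.8,0,0,-0.4],[0.38,3.4,-8.56,0,0,-0.4],[0.38,3.4,-8.56,0,0,-0.4],[0.38,3.4,-8.56,0,0,-0.4],[0.38,3.4,-8.56,0,0,-0.4]]]' 40
python3 -m creep '[[[0,0,0,0,0,0],[0,0,0,0,0,0],[0,0,0,0,0,0],[0,0,0,0,0,0],[0,0,0,0,0,0],[0,0,0,0,0,0],[0,0,0,0,0,0],[0,0,0,0,0,0]]]' 4 20
```

```text
time_s: 2.73
eef_pos: [630.1, 63.3, 117.5]
ee_rot: [0.001, 0.719, 0.695, 0.001]
force: [0.7, 0.2, 0.3]
grip_width: 0.466
grip_force: 0.0
time_s: 3.4
eef_pos: [629.1, 63.4, 116.2]
ee_rot: [-0.0, 0.719, 0.695, -0.0]
force: [-5.2, -0.2, 8.2]
grip_width: 0.097
grip_force: 23.2
```

```bash
python3 -m creep '[[[0,0.06,0.1,0,0,1.2],[0,0.06,0.1,0,0,2.4],[0,0.06,0.1,0,0,3.6],[0,0.06,0.1,0,0,4.8],[0,0.06,0.1,0,0,6],[0,0.06,0.1,0,0,7.2],[0,0.06,0.1,0,0,8.4],[0,0.06,0.1,0,0,9.6],[0,0.06,0.1,0,0,10.8],[0,0.06,0.1,0,0,12],[0,0.06,0.1,0,0,13.2],[0,0.06,0.1,0,0,14.4],[0,0.06,0.1,0,0,15.6],[0,0.06,0.1,0,0,16.8],[0,0.06,0.1,0,0,18],[0,0.06,0.1,0,0,18],[0,0.06,0.1,0,0,18]]]'
python3 -m creep '[[[0,0,0,0,0,0],[0,0,0,0,0,0],[0,0,0,0,0,0],[0,0,0,0,0,0],[0,0,2,0,0,0],[0,0,3,0,0,0],[0,0,3,0,0,0]]]' 30
python3 - <<'E'
from h import *
cap("wrist","w2.png")
E
```

```text
time_s: 4.82
eef_pos: [631.3, 66.0, 116.7]
ee_rot: [0.004, 0.017, 1.0, 0.001]
force: [19.4, 8.3, -18.6]
grip_width: 0.096
grip_force: 20.0
time_s: 5.4
eef_pos: [631.4, 64.7, 199.8]
ee_rot: [0.006, 0.017, 1.0, -0.0]
force: [0.9, 0.4, 0.1]
grip_width: 0.349
grip_force: 0.0
```

View pics/w2.png

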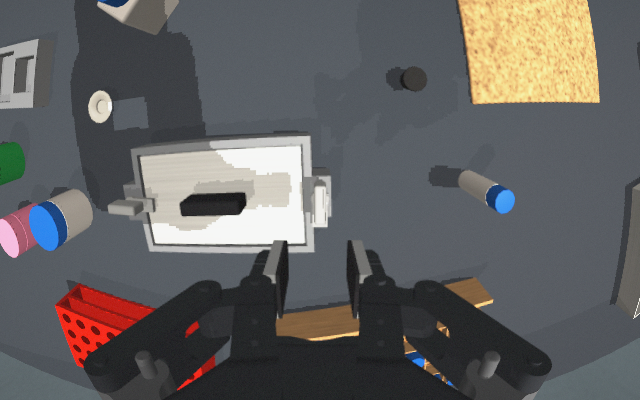

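The image shows the +y button turned aside at (320,200). Now the other one.

```bash
python3 -m creep '[[[-0.1,-6.8,0,0,0,-18.7],[-0.1,-6.8,0,0,0,-18.7],[-0.1,-6.8,0,0,0,-18.7],[-0.1,-6.8,0,0,0,-18.7],[-0.1,-6.8,0,0,0,-18.7],[-0.1,-6.8,0,0,0,-18.7],[-0.1,-6.8,0,0,0,-18.7],[-0.1,-6.8,0,0,0,-18.7],[-0.1,-6.8,0,0,0,-18.7],[-0.1,-6.8,0,0,0,-18.7],[-0.1,-6.8,0,0,0,-18.7],[-0.1,-6.8,0,0,0,-18.7],[-0.1,-6.8,0,0,0,-18.7],[-0.1,-6.8,0,0,0,-18.7],[-0.1,-6.8,-1.5,0,0,-18.7],[-0.1,-6.8,-3,0,0,-18.7],[-0.1,-6.8,-3,0,0,-18.7],[-0.1,-6.8,-3,0,0,-18.7]]]' 36
```

```text
time_s: 6.95
eef_pos: [626.1, -104.9, 116.1]
ee_rot: [-0.002, 0.739, 0.673, -0.001]
force: [1.0, 0.6, 1.2]
grip_width: 0.422
grip_force: 0.0
```

```bash
python3 -m creep '[[[0.08,0,0,0,0,0],[0.08,0,0,0,0,0],[0.08,0,0,0,0,0],[0.08,0,0,0,0,0],[0.08,0,0,0,0,0],[0.08,0,0,0,0,0],[0.08,0,0,0,0,0],[0.08,0,0,0,0,0]]]' 4 20
python3 -m creep '[[[0,0,0.1,0,0,1.2],[0,0,0.1,0,0,2.4],[0,0,0.1,0,0,3.6],[0,0,0.1,0,0,4.8],[0,0,0.1,0,0,6],[0,0,0.1,0,0,7.2],[0,0,0.1,0,0,8.4],[0,0,0.1,0,0,9.6],[0,0,0.1,0,0,10.8],[0,0,0.1,0,0,12],[0,0,0.1,0,0,13.2],[0,0,0.1,0,0,14.4],[0,0,0.1,0,0,15.6],[0,0,0.1,0,0,16.8],[0,0,0.1,0,0,18],[0,0,0.1,0,0,18.8],[0,0,0.1,0,0,18.8],[0,0,0.1,0,0,18.8]]]'
python3 -m creep '[[[0,0,0,0,0,0],[0,0,0,0,0,0],[0,0,0,0,0,0],[0,0,0,0,0,0],[0,0,2,0,0,0],[0,0,5,0,0,0],[0,0,5,0,0,0],[0,0,5,0,0,0]]]' 30
python3 - <<'E'
from h import *
cap("wrist","w3.png");cap("top")
E
```

```text
time_s: 7.62
eef_pos: [628.4, -105.3, 120.0]
ee_rot: [-0.0, 0.74, 0.673, -0.001]
force: [-10.2, 0.3, 10.0]
grip_width: 0.1
grip_force: 23.5
time_s: 9.12
eef_pos: [629.8, -103.8, 120.3]
ee_rot: [0.002, 0.012, 1.0, 0.001]
force: [8.0, 6.0, -12.5]
grip_width: 0.093
grip_force: 21.2
time_s: 9.78
eef_pos: [630.7, -105.8, 254.7]
ee_rot: [0.007, 0.013, 1.0, -0.003]
force: [1.0, 0.1, 1.5]
grip_width: 0.351
grip_force: 0.0
```

View pics/w3.png

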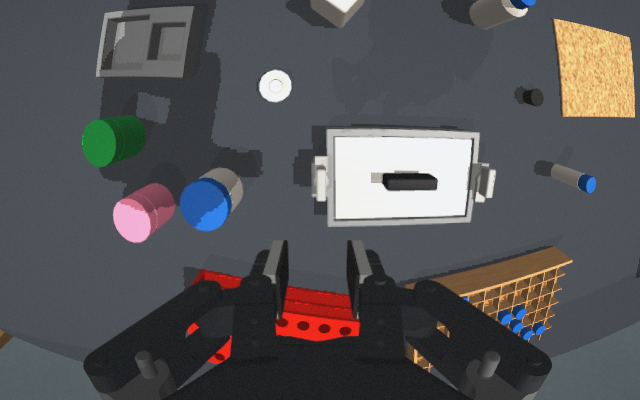

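Both buttons are aside, at (320,178) and (485,180). Now I go over the bar.

```bash
python3 -m creep '[[[-0.08,3.46,0,0,0,-17.7],[-0.08,3.46,0,0,0,-17.7],[-0.08,3.46,0,0,0,-17.7],[-0.08,3.46,0,0,0,-17.7],[-0.08,3.46,0,0,0,-17.7],[-0.08,3.46,0,0,0,-17.7],[-0.08,3.46,-1,0,0,-17.7],[-0.08,3.46,-1,0,0,-17.7],[-0.08,3.46,-2,0,0,-17.7],[-0.08,3.46,-3,0,0,-17.7],[-0.08,3.46,-3,0,0,-17.7],[-0.08,3.46,-3,0,0,-17.7],[-0.08,3.46,-3,0,0,-17.7],[-0.08,3.46,-3,0,0,-17.7],[-0.08,3.46,-4,0,0,-17.7],[-0.08,3.46,-5,0,0,-17.7],[-0.08,3.46,-5,0,0,-17.7],[-0.08,3.46,-5,0,0,-17.7]]]' 40
```

```text
time_s: 11.38
eef_pos: [626.2, -18.5, 118.7]
ee_rot: [-0.001, 0.706, 0.708, -0.001]
force: [0.7, -0.1, 0.5]
grip_width: 0.467
grip_force: 0.0
```

```bash
python3 -m creep '[[[0.1,0,-0.3,0,0,0],[0.1,0,-0.3,0,0,0],[0.1,0,-0.3,0,0,0]]]'
python3 -m creep '[[[0,0,0,0,0,0],[0,0,0,0,0,0],[0,0,0,0,0,0],[0,0,0,0,0,0],[0,0,0,0,0,0],[0,0,0,0,0,0],[0,0,0,0,0,0],[0,0,0,0,0,0],[0,0,0,0,0,0]]]' 5 60
python3 -m creep '[[[0,0,0.3,0,0,0],[0,0,0.6,0,0,0],[0,0,1,0,0,0],[0,0,1.5,0,0,0],[0,0,2,0,0,0],[0,0,3,0,0,0],[0,0,4,0,0,0],[0,0,4,0,0,0],[0,0,4,0,0,0]]]'
python3 - <<'E'
from h import *
cap("wrist","w4.png");cap("scene","s4.png")
c=cap("top","t4.png")
a=np.vstack([cv2.imread("pics/w4.png"),]);cv2.imwrite("pics/w4.png",np.hstack([a[60:360,100:500],cv2.imread("pics/t4.png")[100:400,200:480]]))
E
```

```text
time_s: 11.63
eef_pos: [629.7, -18.7, 113.0]
ee_rot: [0.0, 0.707, 0.707, 0.0]
force: [0.1, 0.0, 0.6]
grip_width: 0.467
grip_force: 0.0
time_s: 12.38
eef_pos: [629.6, -18.6, 113.2]
ee_rot: [0.0, 0.707, 0.707, 0.0]
force: [-0.6, 0.4, 5.4]
grip_width: 0.123
grip_force: 62.4
time_s: 13.13
eef_pos: [629.7, -18.7, 214.5]
ee_rot: [0.001, 0.707, 0.707, 0.001]
force: [0.1, -0.3, -2.5]
grip_width: 0.122
grip_force: 61.5
```

View pics/w4.png

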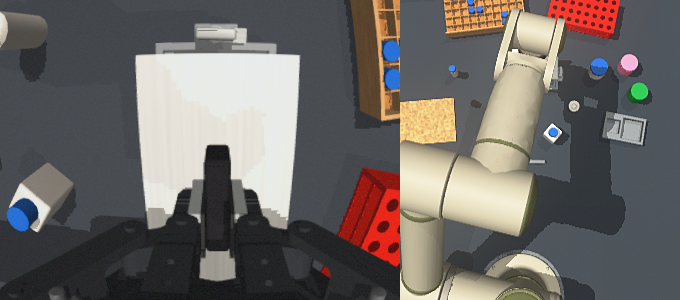

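```bash
python3 -m creep '[[[-0.3,0.6,0,0,0,0],[-0.8,1.6,0,0,0,0],[-1.3,2.7,0,0,0,0],[-1.9,4,0,0,0,0],[-2.6,5.3,0,0,0,0],[-3.2,6.6,0,0,0,0],[-3.8,7.9,0,0,0,0],[-4.4,9.2,0,0,0,0],[-5,10.5,0,0,0,0],[-5.5,11.5,0,0,0,0],[-5.8,12.2,0,0,0,0],[-6.05,12.68,0,0,0,0],[-6.05,12.68,-0.5,0,0,0],[-6.05,12.68,-1.2,0,0,0],[-6.05,12.68,-2,0,0,0],[-6.05,12.68,-3,0,0,0],[-6.05,12.68,-3.8,0,0,0],[-6.05,12.68,-4.3,0,0,0],[-6.05,12.68,-4.3,0,0,0],[-6.05,12.68,-4.3,0,0,0]]]'
python3 - <<'E'
from h import *
cap("wrist","w5.png")
E
```

```text
time_s: 14.95
eef_pos: [478.1, 298.0, 104.4]
ee_rot: [-0.0, 0.707, 0.707, -0.001]
force: [0.2, 0.4, -2.0]
grip_width: 0.124
grip_force: 61.4
```

View pics/w5.png

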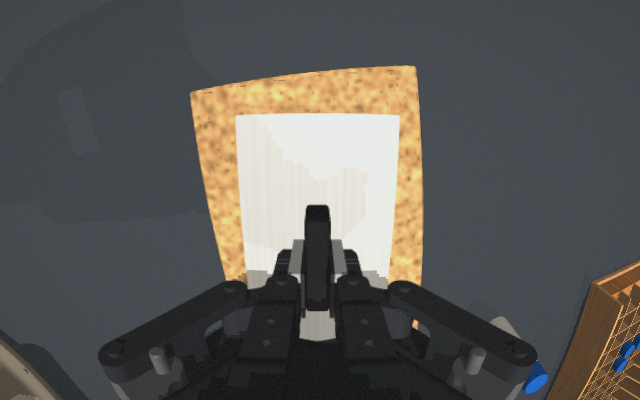

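The cover is centred over the mat, so I lower and release it.

```bash
python3 -m creep '[[[0,0,-0.2,0,0,0],[0,0,-0.4,0,0,0],[0,0,-0.52,0,0,0],[0,0,-0.52,0,0,0],[0,0,-0.52,0,0,0]]]'
python3 -m creep '[[[0,0,0,0,0,0],[0,0,0,0,0,0],[0,0,0,0,0,0],[0,0,0,0,0,0],[0,0,1,0,0,0],[0,0,2,0,0,0],[0,0,4,0,0,0],[0,0,7,0,0,0],[0,0,8,0,0,0],[0,0,8,0,0,0]]]' 40
python3 - <<'E'
from h import *
cap("top","t5.png");cap("wrist","w6.png")
cv2.imwrite("pics/c5.png",np.hstack([cv2.resize(cv2.imread("pics/t5.png")[140:260,180:460],(800,342))]))
E
```

```text
time_s: 15.42
eef_pos: [478.1, 298.4, 91.9]
ee_rot: [-0.0, 0.707, 0.707, -0.0]
force: [0.0, -0.4, -2.1]
grip_width: 0.119
grip_force: 61.4
time_s: 16.25
eef_pos: [478.4, 298.6, 296.8]
ee_rot: [0.001, 0.707, 0.707, 0.003]
force: [0.1, -0.4, 0.8]
grip_width: 0.469
grip_force: 0.0
```

View pics/w6.png

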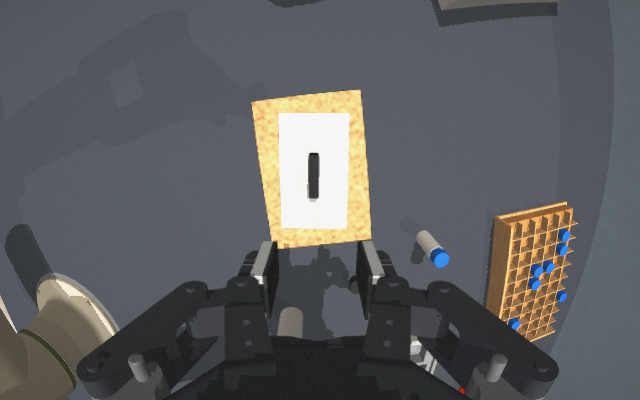

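The cover lies on the mat, with its bar at (313,175). Next is a high overview of all the bottles and pockets.

```bash
python3 -m creep '[[[5.2,-13.6,3.4,0,0,18],[5.2,-13.6,3.4,0,0,18],[5.2,-13.6,3.4,0,0,18],[5.2,-13.6,3.4,0,0,18],[5.2,-13.6,3.4,0,0,18],[5.2,-13.6,3.4,0,0,18],[5.2,-13.6,3.4,0,0,18],[5.2,-13.6,3.4,0,0,18],[5.2,-13.6,3.4,0,0,18],[5.2,-13.6,3.4,0,0,18],[5.2,-13.6,3.4,0,0,18],[5.2,-13.6,3.4,0,0,18],[5.2,-13.6,3.4,0,0,18],[5.2,-13.6,3.4,0,0,18],[5.2,-13.6,3.4,0,0,18],[5.2,-13.6,3.4,0,0,18],[5.2,-13.6,3.4,0,0,18]]]' 80
python3 - <<'E'
from h import *
cap("wrist","w7.png")
E
```

```text
time_s: 17.77
eef_pos: [608.1, -41.5, 376.6]
ee_rot: [-0.0, 0.001, 1.0, 0.0]
force: [0.7, -0.8, 0.4]
grip_width: 0.932
grip_force: 0.0
```

View pics/w7.png

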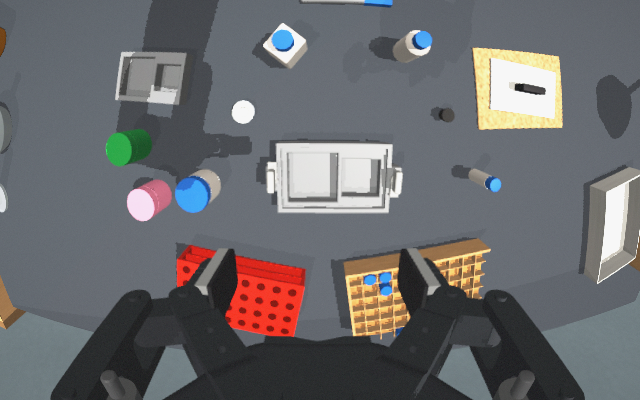

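The overview shows all bottles. The larger pocket (313,173) is at the carrier's -y end, so its yaw is about 0.

```bash
cat > caps.py <<'E'
from h import *
def caps(n,box):
    c=ld(n); h=cv2.cvtColor(c["image"],cv2.COLOR_RGB2HSV); m=((h[...,0]>100)&(h[...,0]<125)&(h[...,1]>130)&(h[...,2]>70)).astype(np.uint8)
    x0,x1,y0,y1=box; r=np.zeros_like(m); r[y0:y1,x0:x1]=m[y0:y1,x0:x1]
    o=(-c["R"].T@c["t"])[:2]; N,l,s,ce=cv2.connectedComponentsWithStats(r)
    for i in range(1,N):
        if s[i,4]<30: continue
        g=onz(c,*ce[i],70); name,H,R=min([("jar",62,25),("tall",90,11),("square",80,13),("vial",70,10)],key=lambda k:np.hypot(*(g-{"jar":(643,-214),"tall":(445,85),"square":(449,-82),"vial":(626,210)}[k[0]])))
        p=np.array([onz(c,x,y,H) for y,x in np.argwhere(l==i)]); d=g-o; d/=np.linalg.norm(d); e=np.array([-d[1],d[0]])
        a=(p@d).max()-R; q=p@e; print(n,name,ce[i].round(0),s[i,4],(d*a+e*(q.max()+q.min())/2).round(1),"w",(q.max()-q.min()).round(1))
E
python3 - <<'E'
from caps import *
caps("top",(230,420,140,245)) if 0 else None
caps("wrist",(170,505,20,215))
c=ld("wrist"); im=c["image"]; h=cv2.cvtColor(im,cv2.COLOR_RGB2HSV)
m=((h[...,1]<60)&(h[...,2]>85)).astype(np.uint8); r=np.zeros_like(m); r[45:110,110:195]=m[45:110,110:195]
k=max(cv2.findContours(cv2.morphologyEx(r,3,np.ones((9,9))),0,1)[0],key=cv2.contourArea)[:,0]
print("open",cv2.minAreaRect(np.array([onz(c,*q,26) for q in k],np.float32)))
cr=im[15:115,110:440,::-1]; cv2.imwrite("pics/c7.png",np.vstack([cv2.resize(im[40:112,108:198,::-1],(700,560//2*1),interpolation=2),cv2.resize(im[15:75,255:325,::-1],(700,300),interpolation=2)]))
import os
if 1:
    d=cap("top"); caps("top",(230,420,140,245))
E
```

```text
wrist square [283.  40.] 357 [449.8 -82.4] w 23.0
wrist tall [422.  40.] 269 [444.7  82.1] w 20.1
wrist jar [192. 194.] 1016 [ 642.3 -214.9] w 49.6
wrist vial [493. 184.] 143 [625.7 207.4] w 19.7
open ((466.9300537109375, -301.04791259765625), (142.72174072265625, 103.40896606445312), 83.1054458618164)
top jar [399. 167.] 238 [ 643.5 -214.4] w 48.8
top vial [252. 168.] 39 [625.4 209.3] w 18.0
top square [353. 232.] 65 [446.2 -81.2] w 23.5
```

View pics/c7.png

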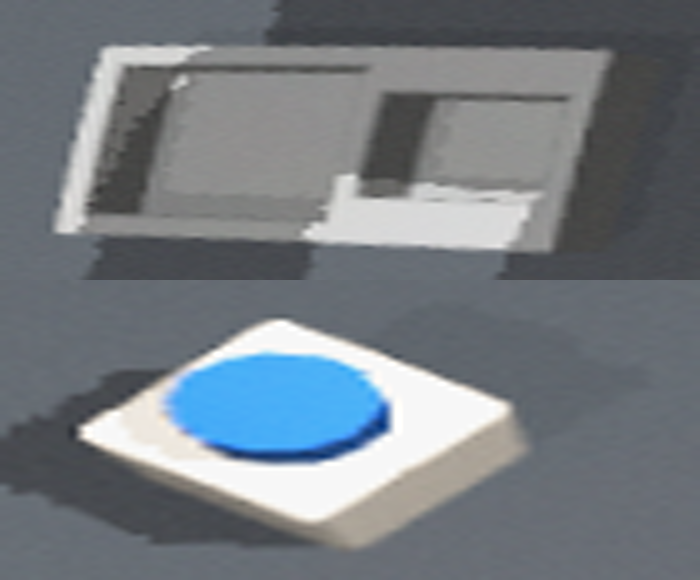

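```bash
python3 - <<'E'
from h import *
c=ld("wrist")
a=np.array([onz(c,108+u/7.778,40+v/3.889,26) for u,v in((103,45),(610,50),(553,250),(55,233))]);print(a.round(1).tolist(),a.mean(0))
b=np.array([onz(c,255+u/10,15+(v-280)/5,60) for u,v in((280,318),(513,407),(315,525),(80,432))]);print(b.round(1).tolist(),b.mean(0))
for p in(a,b): e=np.roll(p,-1,0)-p; print(np.linalg.norm(e,axis=1).round(1),np.degrees(np.arctan2(e[:,1],e[:,0])).round(1))
u=np.mean([a[1]-a[0],a[2]-a[3]],0);u/=np.linalg.norm(u); print("yaxis",u,"P60",a.mean(0)-23*u,"P40",a.mean(0)+33*u)
E
```

```text
[[422.7, -342.0], [443.6, -226.3], [517.7, -238.9], [498.1, -355.1]] [ 470.4988005  -290.58272429]
[[422.1, -84.0], [446.7, -55.2], [476.7, -79.5], [451.2, -108.8]] [449.17670755 -81.89173816]
[117.6  75.1 117.8  76.5] [ 79.7  -9.7 -99.6 170.1]
[37.8 38.6 38.8 38.2] [  49.5  -39.1 -131.   139.6]
yaxis [0.17233758 0.98503795] P60 [ 466.53503618 -313.23859709] P40 [ 476.1859406 -258.076472 ]
```

Open carrier: centre (470.5,-290.6), yaw -10°. Square bottle: (449,-82), faces at -40°/50°. Now the jar at (643,-214.6).

```bash
python3 -m creep '[[[1.4,-6.92,-4,0,0,-18],[1.4,-6.92,-4,0,0,-18],[1.4,-6.92,-4,0,0,-18],[1.4,-6.92,-4,0,0,-18],[1.4,-6.92,-4,0,0,-18],[1.4,-6.92,-4,0,0,-18],[1.4,-6.92,-5,0,0,-18],[1.4,-6.92,-6,0,0,-18],[1.4,-6.92,-7,0,0,-18],[1.4,-6.92,-8,0,0,-18],[1.4,-6.92,-8,0,0,-18],[1.4,-6.92,-8,0,0,-18],[1.4,-6.92,-8,0,0,-18],[1.4,-6.92,-8,0,0,-18],[1.4,-6.92,-8,0,0,-18],[1.4,-6.92,-8,0,0,-18]]]' 76
python3 - <<'E'
from h import *
cap("wrist","w8.png"); cap("top")
import caps; caps.caps("wrist",(200,440,100,330))
E
```

```text
time_s: 19.2
eef_pos: [643.1, -214.6, 176.9]
ee_rot: [0.0, 0.706, 0.708, 0.0]
force: [1.0, 0.5, 0.3]
grip_width: 0.89
grip_force: 0.0
wrist jar [325. 199.] 1025 [ 642.7 -195. ] w 46.9
wrist jar [313. 249.] 114 [ 642.9 -214.1] w 47.4
```

View pics/w8.png

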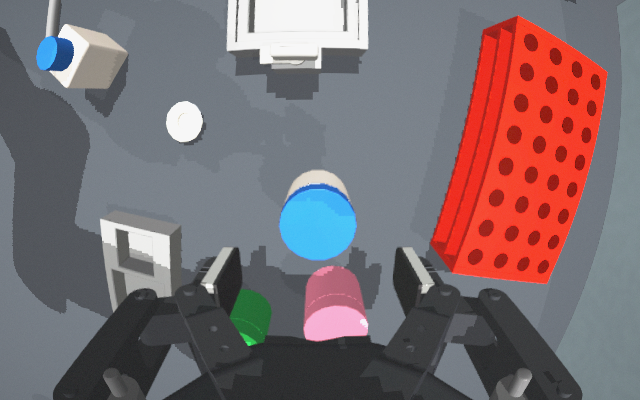

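The jar (317,225) is centred between the open fingers. Lower and grip.

```bash
python3 -m creep '[[[0,0,-1,0,0,0],[0,0,-2,0,0,0],[0,0,-3.05,0,0,0],[0,0,-3.05,0,0,0],[0,0,-3.05,0,0,0]]]'
python3 -m creep '[[[0,0,0,0,0,0],[0,0,0,0,0,0],[0,0,0,0,0,0],[0,0,0,0,0,0],[0,0,0,0,0,0],[0,0,0,0,0,0],[0,0,0,0,0,0],[0,0,0,0,0,0]]]' 40 35
python3 -m creep '[[[0,0,0.5,0,0,0],[0,0,1,0,0,0],[0,0,2,0,0,0],[0,0,3,0,0,0],[0,0,3.6,0,0,0],[-0.1,1,3.6,0,0,0],[-0.2,2,3.6,0,0,0],[-0.3,3,3.6,0,0,0],[-0.4,4,3.6,0,0,0],[-0.5,5,3.6,0,0,0],[-0.55,6,3.6,0,0,0],[-0.56,6.58,3.6,0,0,0],[-0.56,6.58,3.6,0,0,0],[-0.56,6.58,3.6,0,0,0],[-0.56,6.58,3.6,0,0,0]]]'
```

```text
time_s: 19.72
eef_pos: [642.8, -214.4, 100.1]
ee_rot: [-0.001, 0.707, 0.708, -0.0]
force: [0.0, -0.2, 1.2]
grip_width: 0.889
grip_force: 0.0
time_s: 20.38
eef_pos: [643.8, -215.0, 103.0]
ee_rot: [0.002, 0.707, 0.707, 0.0]
force: [-0.3, 0.5, 8.1]
grip_width: 0.577
grip_force: 36.6
time_s: 21.63
eef_pos: [629.3, -51.1, 191.1]
ee_rot: [0.0, 0.707, 0.707, 0.0]
force: [-0.4, 0.2, -1.7]
grip_width: 0.572
grip_force: 36.8
```

```bash
python3 -m creep '[[[0,0.04,-1,0,0,0],[0,0.04,-2,0,0,0],[0,0.04,-2.8,0,0,0],[0,0.04,-3.1,0,0,0],[0,0.04,-3.3,0,0,0],[0,0.04,-3.3,0,0,0]]]'
```

```text
time_s: 22.13
eef_pos: [629.3, -49.8, 108.3]
ee_rot: [0.0, 0.707, 0.707, 0.0]
force: [-0.5, -0.5, -1.2]
grip_width: 0.579
grip_force: 36.8
```

```bash
python3 -m creep '[[[0,0,-0.1,0,0,0],[0,0,-0.16,0,0,0],[0,0,-0.16,0,0,0]]]'
python3 -m creep '[[[0,0,0,0,0,0],[0,0,0,0,0,0],[0,0,0,0,0,0],[0,0,0,0,0,0],[0,0,1,0,0,0],[0,0,2,0,0,0],[0,0,4,0,0,0],[0,0,4,0,0,0],[0,0,4,0,0,0]]]' 66
python3 - <<'E'
from h import *
cap("wrist","w9.png"); cap("scene","s9.png")
cv2.imwrite("pics/c9.png",np.hstack([cv2.resize(cv2.imread("pics/w9.png")[0:300,150:450],(400,400)),cv2.resize(cv2.imread("pics/s9.png")[160:280,230:350],(400,400),interpolation=2)]))
E
```

```text
time_s: 22.38
eef_pos: [629.9, -49.6, 106.9]
ee_rot: [0.002, 0.707, 0.707, 0.001]
force: [-3.7, -0.2, 10.7]
grip_width: 0.573
grip_force: 37.9
time_s: 23.13
eef_pos: [630.2, -49.3, 207.9]
ee_rot: [0.003, 0.707, 0.707, 0.002]
force: [0.5, 0.5, -0.4]
grip_width: 0.774
grip_force: 0.0
```

View pics/c9.png

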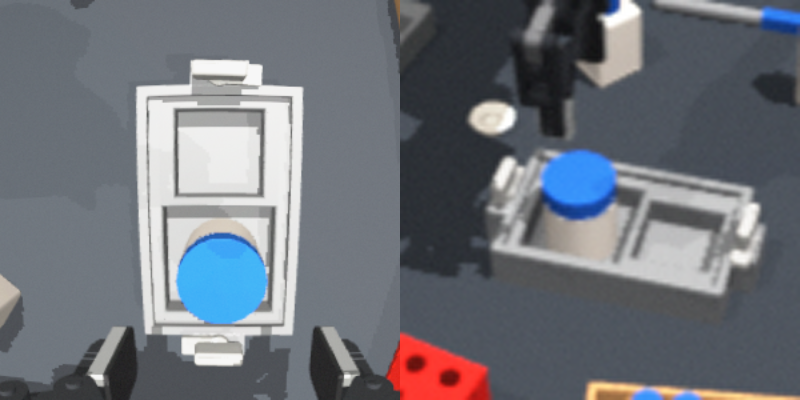

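The jar stands in the large pocket. That was the 14th and last picture, so from here I check by masks and sensors only. Next is the tall bottle.

```bash
sed -i 's/N,l,s,ce=cv2.conn/r=cv2.morphologyEx(r,cv2.MORPH_CLOSE,np.ones((7,7))); N,l,s,ce=cv2.conn/' caps.py
python3 -m creep '[[[-7.43,5.29,0.5,0,0,0],[-7.43,5.29,0.5,0,0,0],[-7.43,5.29,0.5,0,0,0],[-7.43,5.29,0.5,0,0,0],[-7.43,5.29,0.5,0,0,0],[-7.43,5.29,0.5,0,0,0],[-7.43,5.29,0.5,0,0,0],[-7.43,5.29,0.5,0,0,0],[-7.43,5.29,0.5,0,0,0],[-7.43,5.29,0.5,0,0,0]]]' 60
python3 - <<'E'
from h import *
cap("wrist"); cap("top")
import caps; caps.caps("wrist",(200,440,60,330))
c=ld("wrist"); h=cv2.cvtColor(c["image"],cv2.COLOR_RGB2HSV); m=((h[...,1]<60)&(h[...,2]>150)).astype(np.uint8); m[:, :230]=0; m[:,400:]=0; m[:80]=0; m[260:]=0
N,l,s,ce=cv2.connectedComponentsWithStats(m); print([(s[i].tolist(),onz(c,*ce[i],40).round(0)) for i in range(1,N) if s[i,4]>100])
E
```

```text
time_s: 24.07
eef_pos: [444.0, 82.5, 216.0]
ee_rot: [-0.0, 0.707, 0.707, -0.0]
force: [-0.6, -0.1, -0.7]
grip_width: 0.703
grip_force: 0.0
wrist tall [318. 215.] 870 [444.3  84.2] w 20.2
wrist tall [242. 224.] 580 [389.   73.6] w 22.0
[([295, 168, 46, 57, 1377], array([444.,  88.])), ([234, 244, 17, 16, 161], array([376.,  33.])), ([385, 244, 15, 16, 157], array([511.,  33.]))]
```

```bash
python3 -m creep '[[[0,0.04,-1,0,0,0],[0,0.04,-2,0,0,0],[0,0.04,-3,0,0,0],[0,0.04,-4,0,0,0],[0,0.04,-4.36,0,0,0],[0,0.04,-4.36,0,0,0],[0,0.04,-4.36,0,0,0]]]'
python3 -m creep '[[[0,0,0,0,0,0],[0,0,0,0,0,0],[0,0,0,0,0,0],[0,0,0,0,0,0],[0,0,0,0,0,0],[0,0,0,0,0,0],[0,0,0,0,0,0],[0,0,0,0,0,0]]]' 25 35
python3 -m creep '[[[0,0,0.5,0,0,0],[0,0,1,0,0,0],[0,0,2,0,0,0],[0,0,3,0,0,0],[0,0,4,0,0,0],[0,0,4,0,0,0],[0,0,4,0,0,0]]]'
```

```text
time_s: 24.75
eef_pos: [443.8, 83.9, 108.1]
ee_rot: [0.0, 0.707, 0.707, 0.0]
force: [0.0, -0.1, -0.1]
grip_width: 0.705
grip_force: 0.0
time_s: 25.42
eef_pos: [444.0, 84.1, 108.9]
ee_rot: [0.001, 0.707, 0.707, 0.001]
force: [0.2, 0.8, 7.6]
grip_width: 0.389
grip_force: 34.5
time_s: 26.0
eef_pos: [443.6, 84.2, 208.7]
ee_rot: [0.001, 0.707, 0.707, 0.001]
force: [0.3, -0.1, -0.3]
grip_width: 0.384
grip_force: 35.1
```

```bash
python3 -m creep '[[[0.6,-0.2,0,0,0,0],[1.6,-0.5,0,0,0,0],[2.8,-1,0,0,0,0],[4,-1.4,0,0,0,0],[5.2,-1.9,0,0,0,0],[6.2,-2.3,0,0,0,0],[7,-2.5,0,0,0,0],[7.42,-2.65,0,0,0,0],[7.42,-2.65,0,0,0,0],[7.42,-2.65,-1,0,0,0],[7.42,-2.65,-2,0,0,0],[7.42,-2.65,-3,0,0,0],[7.42,-2.65,-3.5,0,0,0],[7.42,-2.65,-3.75,0,0,0],[7.42,-2.65,-3.75,0,0,0]]]'
```

```text
time_s: 27.25
eef_pos: [628.2, 18.2, 113.9]
ee_rot: [-0.001, 0.707, 0.707, -0.0]
force: [0.5, 0.7, -1.0]
grip_width: 0.386
grip_force: 35.3
```

```bash
python3 -m creep '[[[0,0,-0.06,0,0,0],[0,0,-0.12,0,0,0],[0,0,-0.12,0,0,0]]]'
python3 -m creep '[[[0,0,0,0,0,0],[0,0,0,0,0,0],[0,0,0,0,0,0],[0,0,0,0,0,0],[0,0,1,0,0,0],[0,0,2,0,0,0],[0,0,4,0,0,0],[0,0,5,0,0,0],[0,0,5,0,0,0]]]' 52
python3 - <<'E'
from h import *
import caps
c=cap("wrist"); c=ld("wrist"); h=cv2.cvtColor(c["image"],cv2.COLOR_RGB2HSV); m=((h[...,0]>100)&(h[...,0]<125)&(h[...,1]>130)&(h[...,2]>70)).astype(np.uint8)
N,l,s,ce=cv2.connectedComponentsWithStats(m)
for i in range(1,N):
    if s[i,4]>200:
        d=[]
        for H,R in((94,11),(66,25),(70,10)):
            p=np.array([onz(c,x,y,H) for y,x in np.argwhere(l==i)],np.float32); o=(-c["R"].T@c["t"])[:2]; g=p.mean(0)-o; g/=np.linalg.norm(g); e=np.array([-g[1],g[0]]); q=p@e
            d.append((H,(g*((p@g).max()-R)+e*(q.max()+q.min())/2).round(1).tolist(),(q.max()-q.min()).round(1)))
        print(s[i].tolist(),d)
E
```

```text
time_s: 27.5
eef_pos: [629.0, 18.0, 112.7]
ee_rot: [0.001, 0.707, 0.707, 0.0]
force: [-4.6, 0.2, 10.9]
grip_width: 0.385
grip_force: 36.4
time_s: 28.25
eef_pos: [630.6, 17.7, 243.4]
ee_rot: [0.005, 0.707, 0.707, 0.004]
force: [1.5, 0.7, 0.8]
grip_width: 0.607
grip_force: 0.0
[520, 0, 19, 17, 253] [(94, [811.3, 192.9], np.float64(13.9)), (66, [823.6, 200.0], np.float64(15.7)), (70, [833.2, 205.4], np.float64(15.5))]
[524, 20, 19, 18, 265] [(94, [813.7, 173.6], np.float64(14.2)), (66, [825.8, 179.1], np.float64(16.1)), (70, [835.9, 183.7], np.float64(15.8))]
[490, 39, 39, 20, 603] [(94, [795.3, 153.4], np.float64(18.6)), (66, [804.8, 157.0], np.float64(21.0)), (70, [815.5, 161.1], np.float64(20.6))]
[493, 62, 21, 19, 314] [(94, [778.5, 129.1], np.float64(14.6)), (66, [785.4, 131.0], np.float64(16.5)), (70, [797.0, 134.1], np.float64(16.2))]
[550, 108, 17, 18, 246] [(94, [845.0, 99.9], np.float64(14.6)), (66, [860.0, 100.6], np.float64(16.5)), (70, [870.8, 101.2], np.float64(16.2))]
[462, 135, 38, 22, 543] [(94, [766.5, 66.3], np.float64(20.6)), (66, [771.6, 65.3], np.float64(23.2)), (70, [783.7, 63.3], np.float64(22.8))]
[89, 146, 17, 35, 379] [(94, [445.4, 57.7], np.float64(29.2)), (66, [434.1, 55.7], np.float64(32.9)), (70, [422.9, 53.8], np.float64(32.4))]
[300, 191, 27, 31, 561] [(94, [629.2, 18.3], np.float64(19.4)), (66, [629.3, 21.7], np.float64(21.8)), (70, [629.1, 8.2], np.float64(21.5))]
[287, 238, 55, 53, 2232] [(94, [629.7, -43.5], np.float64(43.6)), (66, [629.7, -48.0], np.float64(49.2)), (70, [629.7, -60.4], np.float64(48.4))]
[128, 277, 28, 29, 548] [(94, [459.1, -71.8], np.float64(22.2)), (66, [446.3, -83.9], np.float64(25.0)), (70, [438.7, -91.1], np.float64(24.6))]
```

Tall bottle at (629.2,18.3) and jar at (629.7,-48): both fit. Now the vial.

```bash
python3 -m creep '[[[-0.2,7.62,-0.8,0,0,0],[-0.2,7.62,-0.8,0,0,0],[-0.2,7.62,-0.8,0,0,0],[-0.2,7.62,-0.8,0,0,0],[-0.2,7.62,-0.8,0,0,0],[-0.2,7.62,-0.8,0,0,0],[-0.2,7.62,-0.8,0,0,0],[-0.2,7.62,-0.8,0,0,0],[-0.2,7.62,-0.8,0,0,0]]]' 50
python3 - <<'E'
from h import *
cap("wrist")
import caps; caps.caps("wrist",(200,440,60,330))
E
```

```text
time_s: 29.05
eef_pos: [624.0, 207.2, 215.5]
ee_rot: [-0.0, 0.707, 0.707, -0.0]
force: [0.1, 0.1, -0.1]
grip_width: 0.584
grip_force: 0.0
wrist vial [320. 205.] 635 [625.8 209.3] w 19.1
```

```bash
python3 -m creep '[[[0.07,0.06,-1,0,0,0],[0.07,0.06,-2,0,0,0],[0.07,0.06,-3,0,0,0],[0.07,0.06,-4,0,0,0],[0.07,0.06,-4.3,0,0,0],[0.07,0.06,-4.3,0,0,0],[0.07,0.06,-4.3,0,0,0]]]'
python3 -m creep '[[[0,0,0,0,0,0],[0,0,0,0,0,0],[0,0,0,0,0,0],[0,0,0,0,0,0],[0,0,0,0,0,0],[0,0,0,0,0,0],[0,0,0,0,0,0],[0,0,0,0,0,0]]]' 12 25
python3 -m creep '[[[0,0,0.5,0,0,0],[0,0,1,0,0,0],[0,0,2,0,0,0],[0,0,3,0,0,0],[0,0,4,0,0,0],[0,0,5,0,0,0],[0,0,5,0,0,0],[0,0,5,0,0,0]]]'
```

```text
time_s: 29.68
eef_pos: [626.2, 209.5, 109.5]
ee_rot: [0.0, 0.707, 0.707, 0.0]
force: [0.2, 0.1, 0.1]
grip_width: 0.587
grip_force: 0.0
time_s: 30.35
eef_pos: [626.1, 210.0, 110.0]
ee_rot: [0.001, 0.707, 0.707, 0.001]
force: [-1.5, -1.2, 6.1]
grip_width: 0.225
grip_force: 24.4
time_s: 31.02
eef_pos: [625.9, 210.0, 236.0]
ee_rot: [0.001, 0.707, 0.707, 0.002]
force: [-0.5, 0.5, -1.6]
grip_width: 0.223
grip_force: 24.5
```

```bash
python3 -m creep '[[[-0.1,-0.4,0,0,0,0],[-0.4,-1.2,0,0,0,0],[-0.7,-2.2,0,0,0,0],[-1.1,-3.4,0,0,0,0],[-1.5,-4.7,0,0,0,0],[-1.9,-6,0,0,0,-0.3],[-2.3,-7.3,0,0,0,-0.6],[-2.8,-8.6,0,0,0,-0.9],[-3.2,-9.9,0,0,0,-1.2],[-3.6,-11.2,0,0,0,-1.5],[-4,-12.5,0,0,0,-1.8],[-4.4,-13.8,0,0,0,-2],[-4.8,-15.1,0,0,0,-2],[-5.2,-16.3,0,0,0,-2],[-5.5,-17.3,0,0,0,-2],[-5.8,-18.1,0,0,0,-2],[-5.99,-18.7,0,0,0,-2],[-5.99,-18.7,0,0,0,-2],[-5.99,-18.7,0,0,0,-2],[-5.99,-18.7,0,0,0,-2]]]'
```

```text
time_s: 32.68
eef_pos: [475.6, -256.9, 232.9]
ee_rot: [-0.001, 0.766, 0.643, -0.0]
force: [-0.2, 0.0, -0.4]
grip_width: 0.226
grip_force: 24.6
```

```bash
python3 -m creep '[[[0.02,-0.03,-1,0,0,0],[0.02,-0.03,-2,0,0,0],[0.02,-0.03,-3,0,0,0],[0.02,-0.03,-4,0,0,0],[0.02,-0.03,-4.5,0,0,0],[0.02,-0.03,-4.65,0,0,0],[0.02,-0.03,-4.65,0,0,0]]]'
```

```text
time_s: 33.27
eef_pos: [476.3, -257.4, 116.5]
ee_rot: [-0.001, 0.765, 0.643, -0.0]
force: [0.1, -0.5, 0.4]
grip_width: 0.225
grip_force: 24.6
```

```bash
python3 -m creep '[[[0,0,-0.06,0,0,0],[0,0,-0.12,0,0,0],[0,0,-0.12,0,0,0]]]'
python3 -m creep '[[[0,0,0,0,0,0],[0,0,0,0,0,0],[0,0,0,0,0,0],[0,0,0,0,0,0],[0,0,1,0,0,0],[0,0,2,0,0,0],[0,0,4,0,0,0],[0,0,5,0,0,0],[0,0,5,0,0,0]]]' 40
cat > near.py <<'E'
from h import *
def near(x,y,H,R,rad=60):
    cap("wrist"); c=ld("wrist"); h=cv2.cvtColor(c["image"],cv2.COLOR_RGB2HSV); m=((h[...,0]>100)&(h[...,0]<125)&(h[...,1]>130)&(h[...,2]>70)).astype(np.uint8)
    N,l,s,ce=cv2.connectedComponentsWithStats(cv2.morphologyEx(m,cv2.MORPH_CLOSE,np.ones((7,7)))); o=(-c["R"].T@c["t"])[:2]
    for i in range(1,N):
        if s[i,4]<80: continue
        p=np.array([onz(c,a,b,H) for b,a in np.argwhere(l==i)]); g=p.mean(0)
        if np.hypot(*(g-[x,y]))>rad: continue
        g=g-o; g/=np.linalg.norm(g); e=np.array([-g[1],g[0]]); q=p@e
        print(s[i].tolist(),(g*((p@g).max()-R)+e*(q.max()+q.min())/2).round(1),"w",(q.max()-q.min()).round(1))
E
python3 -c "
from near import *
near(476,-258,74,10)"
```

```text
time_s: 33.52
eef_pos: [476.6, -258.4, 114.8]
ee_rot: [0.001, 0.766, 0.643, 0.0]
force: [-0.1, 0.2, -0.2]
grip_width: 0.226
grip_force: 24.6
time_s: 34.27
eef_pos: [477.8, -259.5, 245.9]
ee_rot: [0.006, 0.766, 0.643, 0.001]
force: [0.9, -0.6, 0.8]
grip_width: 0.469
grip_force: 0.0
[302, 183, 24, 20, 107] [ 477.8 -252.6] w 18.7
```

```bash
python3 - <<'E'
from h import *
c=ld("wrist"); im=c["image"]; h=cv2.cvtColor(im,cv2.COLOR_RGB2HSV)
print(h[175:235:4,314].tolist())
m=((h[...,0]>95)&(h[...,0]<130)&(h[...,1]>110)&(h[...,2]>30)).astype(np.uint8); N,l,s,ce=cv2.connectedComponentsWithStats(m)
for i in range(1,N):
    if s[i,4]>100 and 270<ce[i][0]<360 and 130<ce[i][1]<260:
        p=np.array([onz(c,a,b,74) for b,a in np.argwhere(l==i)]);print(s[i],p.min(0),p.max(0))
E
```

```text
[[15, 18, 230], [16, 17, 229], [110, 131, 200], [106, 192, 238], [98, 178, 247], [98, 181, 247], [98, 182, 247], [98, 180, 247], [99, 181, 247], [0, 1, 178], [30, 1, 179], [45, 2, 241], [0, 1, 241], [30, 1, 240], [60, 1, 240]]
[302 183  24  27 503] [ 466.76582164 -268.73812082] [ 485.76821333 -246.71370357]
```

Vial at (476.3,-258.7): correct. Now the square bottle.

```bash
sed -i 's/>100)/>95)/' near.py
python3 -m creep '[[[-1.15,7.1,-0.8,0,0,-6],[-1.15,7.1,-0.8,0,0,-6],[-1.15,7.1,-0.8,0,0,-6],[-1.15,7.1,-0.8,0,0,-6],[-1.15,7.1,-0.8,0,0,-6],[-1.15,7.1,-0.8,0,0,-6],[-1.15,7.1,-0.8,0,0,-6],[-1.15,7.1,-0.8,0,0,-6],[-1.15,7.1,-0.8,0,0,-6]]]' 66
python3 -c "
from near import *
near(449,-82,80,13)"
```

```text
time_s: 35.07
eef_pos: [447.8, -81.9, 218.9]
ee_rot: [0.0, 0.906, 0.423, -0.0]
force: [0.5, -0.7, -0.7]
grip_width: 0.772
grip_force: 0.0
[302, 191, 34, 40, 1062] [448.7 -82.8] w 23.6
```

```bash
python3 -m creep '[[[0.04,-0.02,-1,0,0,0],[0.04,-0.02,-2,0,0,0],[0.04,-0.02,-3,0,0,0],[0.04,-0.02,-4,0,0,0],[0.04,-0.02,-4.65,0,0,0],[0.04,-0.02,-4.65,0,0,0],[0.04,-0.02,-4.65,0,0,0]]]'
python3 -m creep '[[[0,0,0,0,0,0],[0,0,0,0,0,0],[0,0,0,0,0,0],[0,0,0,0,0,0],[0,0,0,0,0,0],[0,0,0,0,0,0],[0,0,0,0,0,0],[0,0,0,0,0,0]]]' 32 35
python3 -m creep '[[[0,0,0.5,0,0,0],[0,0,1,0,0,0],[0,0,2,0,0,0],[0,0,3,0,0,0],[0,0,4,0,0,0],[0,0,4.8,0,0,0],[0,0,4.8,0,0,0],[0,0,4.8,0,0,0]]]'
```

```text
time_s: 35.7
eef_pos: [448.6, -81.9, 102.7]
ee_rot: [-0.0, 0.906, 0.423, -0.0]
force: [-0.2, -0.0, 0.9]
grip_width: 0.773
grip_force: 0.0
time_s: 36.37
eef_pos: [449.2, -81.7, 104.2]
ee_rot: [0.001, 0.906, 0.423, 0.001]
force: [-1.6, -0.4, 6.6]
grip_width: 0.467
grip_force: 36.1
time_s: 37.03
eef_pos: [448.7, -81.4, 223.6]
ee_rot: [0.001, 0.906, 0.423, 0.001]
force: [-0.5, 0.6, -1.2]
grip_width: 0.463
grip_force: 35.7
```

```bash
python3 -m creep '[[[0.1,-0.5,0,0,0,0],[0.2,-1.4,0,0,0,0.6],[0.3,-2.6,0,0,0,1.4],[0.4,-3.9,0,0,0,2.4],[0.5,-5.2,0,0,0,3.4],[0.6,-6.5,0,0,0,4.4],[0.7,-7.7,0,0,0,5.2],[0.71,-8.6,0,0,0,5.8],[0.71,-9.27,0,0,0,6],[0.71,-9.27,0,0,0,6],[0.71,-9.27,0,0,0,6],[0.71,-9.27,-1,0,0,6],[0.71,-9.27,-2,0,0,6],[0.71,-9.27,-3,0,0,6],[0.71,-9.27,-4,0,0,6],[0.71,-9.27,-4.4,0,0,6],[0.71,-9.27,-4.5,0,0,6],[0.71,-9.27,-4.5,0,0,6]]]'
```

```text
time_s: 38.53
eef_pos: [466.5, -312.8, 110.5]
ee_rot: [-0.0, 0.766, 0.643, -0.0]
force: [0.2, -0.8, 0.0]
grip_width: 0.466
grip_force: 35.5
```

```bash
python3 -m creep '[[[0,0,-0.06,0,0,0],[0,0,-0.13,0,0,0],[0,0,-0.13,0,0,0]]]'
python3 -m creep '[[[0,0,0,0,0,0],[0,0,0,0,0,0],[0,0,0,0,0,0],[0,0,0,0,0,0],[0,0,1,0,0,0],[0,0,2,0,0,0],[0,0,4,0,0,0],[0,0,6,0,0,0],[0,0,6,0,0,0],[0,0,6,0,0,0]]]' 58
python3 -c "
from near import *
near(466.5,-313,84,13,50)
print('vial');near(476,-258,74,10,30)"
```

```text
time_s: 38.78
eef_pos: [466.8, -313.5, 108.2]
ee_rot: [0.001, 0.766, 0.643, 0.0]
force: [0.9, -1.6, 0.5]
grip_width: 0.46
grip_force: 35.9
time_s: 39.62
eef_pos: [467.2, -313.8, 261.9]
ee_rot: [0.004, 0.766, 0.643, 0.0]
force: [-0.2, -0.8, -0.0]
grip_width: 0.683
grip_force: 0.0
[302, 180, 29, 33, 741] [ 467.2 -314.5] w 23.3
vial
[306, 119, 22, 23, 408] [ 476.3 -258.4] w 17.1
```

```bash
python3 - <<'E'
from h import *
cap("top"); c=ld("top"); h=cv2.cvtColor(c["image"],cv2.COLOR_RGB2HSV)
def rect(m,z):
    r=np.zeros(m.shape,np.uint8); r[190:255,180:265]=m[190:255,180:265]; k=np.vstack(cv2.findContours(cv2.morphologyEx(r,2,np.ones((3,3))),0,1)[0])[:,0]
    return cv2.minAreaRect(np.array([onz(c,*q,z) for q in k],np.float32))
H,S,V=h[...,0],h[...,1],h[...,2]
print(rect((S<50)&(V>150),8)); print(rect((S>70)&(V>120)&(H>8)&(H<28),4)); print(ctrl.sense()["force"],ctrl.sense()["time_s"])
E
```

```text
((478.6884765625, 298.9779968261719), (142.59097290039062, 83.21246337890625), 89.95274353027344)
((478.7530517578125, 297.3856506347656), (131.2976837158203, 189.3200225830078), 6.170510292053223)
[-0.57926151  0.15885671 -0.37774112] 39.7667
```

The cover is about 2 mm off the mat's centre and all four bottles are in place, so I hand the job in.

```bash
python3 -c "
from rig import ctrl
print(ctrl.finish_job())"
```

```text
the job is handed in; nothing more can be done
None
```

I handed the job in at about 40 s, and `finish_job()` returned no verdict: both buttons are turned aside, the cover lies about 2 mm from the mat's middle, and all four bottles are in their pockets within about 2 mm of centre and released.

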